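Close the sliding book stop up to the row

ROBOT

A 6-joint arm with a two-finger parallel gripper is mounted at the origin on the work surface. World frame = base frame: x ahead of the robot, y to its left, z up, the work surface at z = 0. Lengths are in m, angles in rad, forces in N, time in s.
With the tool pointing down it reaches from about 0.35 to 0.975 m from the base axis. Payload 4.9 kg.
Tool frame: the origin (TCP) lies between the finger pads, 19 mm behind the fingertips; this is the grasp point; z points along the fingers, y is the line along which they close (so a half turn about z gives the same grasp; the last joint's range is limited). The gripper opens to 85 mm and grips with 20 to 120 N. Pads are 22 mm wide; open, the fingers measure 114 mm over their backs; the gripper's body (76 mm by 85 mm) begins 54 mm behind the grasp point. The pads swing forward as they close: fully open they stand 13 mm farther back than shut.
Start: joints at [1.221, 0.053, 1.613, -0, 1.476, -0.119], TCP at [0.143, 0.608, 0.25] pointing down, gripper open.
Joint ranges: [-3.01, 3.01], [-1.01, 2.22], [0.06, 2.58], [-1.02, 4.17], [0.09, 2.62], [-3.14, 3.14]. Speed limits (rad/s): [2.57, 2.57, 3.14, 3.14, 3.14, 3.14].

INTERFACE

Orientations are given as [roll, pitch, yaw] about the fixed x, y, z axes, in that order (R = Rz(yaw) Ry(pitch) Rx(roll)).
In Python, from bench import manip, optics, ticket gives the robot as it stands. The module is installed in compiled form; this text tells all that it offers.
- The arm moves only by the shell command python3 -m jog 'ROWS' [FORCE]. ROWS is JSON, a list of rows, each a list of 3 entries, a list of its own where there are three numbers: the shift along the tool's x, y, z in cm, then the turn, a rotation vector about the tool's x, y, z in degrees, then the closure, from 0 (fully open) to 1 (shut). In form: [[[x, y, z], [rx, ry, rz], jaw], ...]. A call has 1 to 12 rows; each row is the pose to reach, as a shift and turn from the pose commanded when the call began, along the tool's axes at that moment; what a row does not reach only later rows make up. A row lasts 1/12 s, in which the tool goes at most 41.7 mm and 7.16 degrees, less where a joint would pass 70% of its speed; a pose out of reach is approached as far as the arm can. A call with a gripper value outside its range is refused whole. The fingers move at their own pace and stop on an object; FORCE is the grip in N (left out, the last holds). Time passes only in rows, so rows that repeat a pose let the fingers close. It gives the time, the measured TCP pose, the force, the opening and the grip force at its end, in the units of the state.
- manip.sense(): the state, without advancing time (a new reading comes with each control period).
- optics.snapshot(name): name is "side" or "top"; returns a dict with "img" (400x640x3 uint8, red, green, blue), "z_map" (400x640 float32, m along the optical axis (not along the pixel's ray), 0 where there is no reading), "fovy" (degrees; the focal length in pixels is half the picture's height over the tangent of half this angle, whatever the lens; pixels are square), "cx", "cy" (the principal point, pixels), "k1" (the pictures are not rectified: a ray, as slopes to the right and down, at radius r is drawn at 1 + k1 r^2 times it, then the intrinsics apply), "origin" and "attitude" of the camera in the world. Camera axes: x right, y down, z forward; pixel columns grow to the right and rows downward; lengths in m; the calibration is good to about 2 mm. A picture is of the moment at which its call begins.
- ticket.hand_in(): hands the job in; it is judged then, once.
The state is a dict: "clock": time; "qpos": joint angles; "qd": joint speeds; "tau": joint torques, N m; "position": TCP position; "orientation": TCP orientation; "wrist_force": force on the tool from outside, world axes, zero at the start; "moment": the same for the moment, N m; "finger_gap": finger opening in m; "finger_force": force on a finger pad.
Only numpy, scipy, OpenCV 4.12 (cv2) and the standard library are available. Lean on these libraries where they do the work, as an engineer would, in place of code of your own. Each camera call takes 0.05 s, during which the arm holds its last target. There are 200 camera calls.

TASK

On the book rack, squeeze the sliding stop's release lever against its fixed grip and, keeping it squeezed, slide the stop up to the row of books until you feel its felt pad touch them, gently. Then let go so that the catch drops fully into a notch, as close to the books as the notches allow: less than about one notch of gap, locked. Do not force the catch against the notches, do not shove the books, and leave the other things on the desk where they are.

Things in the scene. Friction and masses are not known exactly. Their poses are not given: they have to be found in the camera images.
- rail: The book rack, fixed to the desk: dark steel base plate 100 (x) x 400 (y) x 8 mm with a notched upright steel strip along its far (+x) side. Origin: underside of the plate, on its centre line, level in y with the catch's place at the start (plate from y = -60 to +340 mm). Its +y axis runs along the rack towards the books, z is up.
- strip_mid (a point): Fixed point of the rack (x = 36, y = 55, z = 56 mm in the rail's frame) at the strip: top z = 56, inner face x = 36, outer 50 mm. Teeth 6 mm, notches 6 mm, pitch 12 mm, open upward and to -x; the first, parking notch is 16 mm wide. The strip is clamped anywhere within 5 mm either way along y, not reported: find the notches by feel. Keep fingertips above z = 58 mm.
- stop: The sliding stop, steel, about 0.6 kg; slides only along the rail's y, 122 mm, friction about 2.5 N. Its y in the rail's frame (axes parallel) is the place of the catch's tongue: 0 at the start, in the parking notch. It carries the fixed grip, the release lever, the felt pad and, behind the pad, an upright end plate (x = -66 to 28, y = 54 to 60 mm, top z = 115 mm).
- fixed_grip (a point): On the stop: x = -19, y = 0, z = 80 mm, the outer face of the fixed grip, an upright black plate on the -x side, 58 mm wide (y), top z = 95 mm. Two ears, 5 mm thick, stick out 20 mm to -x at its sides from z = 58 to 95 mm; the 46 mm pocket between them (y = -23 to 23) takes one finger, which can push the stop either way by an ear without squeezing.
- catch (a joint): Angle of the release lever (rad). 0: locked, its 4 mm wide steel tongue fully in a notch (6 mm: 1 mm of play). 0.24: fully squeezed; above 0.17 the tongue clears the teeth. About 0.13 to 0.16: let go, but the tongue rests on a tooth: not locked; its spring drops it in when the stop is moved on to a notch. It takes 5 to 8 N at grip height; a grip of 20 to 40 N holds it.
- lever (a point): On the stop: foot of the lever, its hinge (axis along y), x = 16, y = 0, z = 22 mm. The lever is an upright black paddle 36 mm wide (y), 6 mm thick, 73 mm long, top at z = 94 mm. Locked, it leans out to +x (top outer edge x = 37 mm); squeezed it stands upright, outer face x = 19 mm. Its tongue sticks out to +x at z = 41 to 54 mm.
- grip (a point): On the stop: x = 0, y = 0, z = 80 mm, midway between fixed grip and squeezed lever, which then measure 38 mm over all in x. A good place for the TCP, fingers down and closing along the rail's x.
- pad_face (a point): Centre of the felt pad's front on the stop: x = 0, y = 70 mm, z = 65 mm in the stop's frame. The pad is 76 x 70 mm and sprung: it yields up to 5 mm, at 2 N to begin with and 2.5 N more per mm; then it is hard.
- row: Row of five small upright books, 100 mm thick together, 100 to 108 mm high, 140 mm deep, backed by a heavy steel block; immovable. Stands on the rack's plate. Origin: foot of the face that looks at the stop's pad, on the rack's centre line (z 8 mm above the desk); +y points into the row, axes parallel to the rail's. The face lies at y = 125 to 185 mm in the rail's frame.
- mug: White mug, 90 mm high, 76 mm across, beyond the rack; origin under its centre. To be left alone.
- phone: Black phone, 150 x 72 x 9 mm, lying beyond the rack; origin under its centre. To be left alone.
- mouse: Grey computer mouse, 105 x 60 x 34 mm; origin under its centre. To be left alone.
- stapler: Stapler, 120 x 34 x 48 mm, beyond the rack; origin under its centre. To be left alone.
- tin: Small amber glass jar, 70 mm high, 60 mm across, beyond the rack; origin under its centre. To be left alone.
- screwdriver: Screwdriver, 160 mm long, lying on the robot's side of the rack; origin under its centre. To be left alone.

How it is judged:
On the way, in this order (a step that is already met when the one before it is completed fails the run):
1. the release lever is squeezed clear of the notches (value of joint catch above 0.17 rad), for 0.2 s.
2. with the catch held clear, the stop's pad touches the books (contact force between stop and row above 0.5 N and value of joint catch above 0.1 rad), for 0.05 s.
At the end, for the whole second after the job is handed in: The catch is in a notch (lever below 0.06 rad), the pad's front is no more than 14.5 mm short of the books' face and not pressed in more than 5 mm, and the stop is at rest (value of joint catch below 0.06 rad and y of pad_face in the frame of row between -0.0145 and 0.005 m and linear speed of stop below 0.01 m/s); the robot touches nothing.
It fails at once if the catch is forced against the notches (over 35 N between stop and rack) (contact force between stop and rail above 35 N).
It fails at once if the books are shoved (over 20 N from the stop) (contact force between stop and row above 20 N).
It fails at once if one of the other loose things on the desk is moved over 20 mm (distance of any of mug, phone, mouse, stapler, tin, screwdriver from where it was at the start of the episode above 0.02 m).
It also fails if it takes over 48 s, if anything falls off the work surface, if the arm or the gripper's body presses on something with over 40 N, if the wrist force passes 120 N, or if a joint passes its speed limit or range.

## Working session

There is one attempt and no reset: what is moved stays moved. The work goes in short steps, Python scripts to look and compute and a shell command to move; the robot and the scene stay as the last step left them, time stands still between calls to the robot, and variables do not carry over. Pictures are saved under pics/ and viewed, at most 10 in all, crops included, and the job is handed in when it is done.

```bash
mkdir -p pics && cat > h.py <<'E'
import numpy as np, cv2
from scipy.spatial.transform import Rotation as R
def snap(n):
    from bench import optics
    return optics.snapshot(n)
def save(s,n): cv2.imwrite('pics/'+n,s['img'][:,:,::-1])
def cam(s):
    a=np.array(s['attitude'],float)
    M=a if a.shape==(3,3) else R.from_euler('xyz',a).as_matrix()
    return M,np.array(s['origin'])
def rays(s,uv):
    uv=np.atleast_2d(np.array(uv,float)); f=200/np.tan(np.radians(s['fovy'])/2)
    d=(uv-[s['cx'],s['cy']])/f; p=d.copy()
    for _ in range(30): p=d/(1+s['k1']*(p**2).sum(1,keepdims=True))
    return np.c_[p,np.ones(len(p))]
def plane(s,uv,z):
    M,o=cam(s); r=rays(s,uv)@M.T
    return o+r*((z-o[2])/r[:,2])[:,None]
def cloud(s):
    v,u=np.mgrid[:400,:640]; M,o=cam(s)
    r=rays(s,np.c_[u.ravel(),v.ravel()])
    P=(r*s['z_map'].reshape(-1,1))@M.T+o
    P[s['z_map'].ravel()==0]=np.nan
    return P.reshape(400,640,3)
E
python3 - <<'E'
from h import *
from bench import manip
print(manip.sense())
for n in('side','top'):
    s=snap(n); save(s,n+'0.png'); print(n,{k:v for k,v in s.items() if k not in('img','z_map')})
    np.save(n+'.npy',s,allow_pickle=True)
    P=cloud(s); print(np.nanmin(P,(0,1)),np.nanmax(P,(0,1)),P[200,320])
E
```

```text
{'clock': 0.0, 'qpos': array([ 1.22100537e+00,  5.34038938e-02,  1.61427496e+00, -1.69951138e-05,
        1.47602035e+00, -1.18988099e-01]), 'qd': array([ 0.00074821,  0.00083177, -0.00099966, -0.00030258, -0.00215229,
       -0.00041284]), 'tau': array([ 9.37729892e-04, -3.93688059e+01, -3.70177889e+01,  6.85137775e-05,
        6.99604323e-03, -1.48270686e-05]), 'position': array([0.14277019, 0.60787677, 0.2487452 ]), 'orientation': array([-3.13949899e+00, -2.33267636e-04,  2.91079118e+00]), 'wrist_force': array([-0.35476955,  0.30656129,  0.2089438 ]), 'moment': array([ 0.02940827, -0.00284076,  0.04386079]), 'finger_force': 0.0, 'finger_gap': 0.08526740504682413}
side {'fovy': 56.39459824827947, 'cx': 314.7113650074137, 'cy': 195.44130008180719, 'k1': 0.00907210830520952, 'origin': array([0.39518466, 0.58249554, 0.48860409]), 'attitude': array([-2.11951318,  0.0099879 , -2.82880022])}
[-0.58914219 -1.54299514 -0.57612778] [1.60461878 0.44508767 0.41497295] [ 0.62753916 -0.16249846 -0.00175747]
top {'fovy': 52.147584269346666, 'cx': 323.13809622672574, 'cy': 202.09288772539264, 'k1': -0.08823571691999146, 'origin': array([ 0.47316687, -0.01458367,  0.87759703]), 'attitude': array([-2.98633231, -0.02249137, -1.57868411])}
[ 0.1594191  -1.51866895 -0.76581729] [1.59998587 1.45113351 0.21699608] [ 0.61373685 -0.02848806  0.0080658 ]
```

View pics/top0.png

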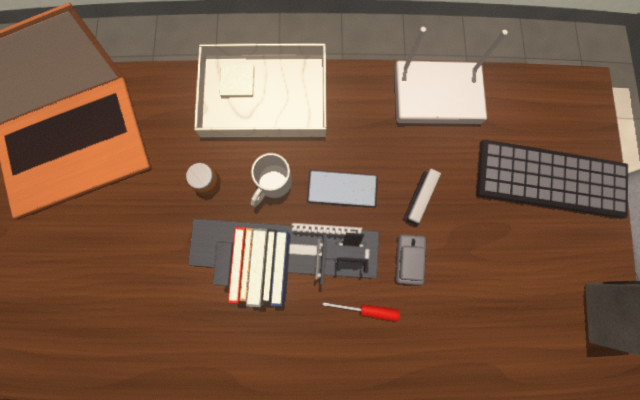

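View pics/side0.png

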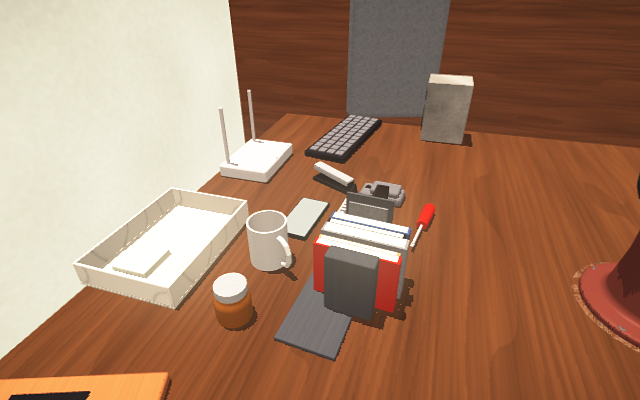

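The top view shows the rack at px x 190–380, y 220–277, with the books at 230–288, the end plate at about (319,260) and the grip and lever at about (350,255). World +y is to the left and +x is up.

```bash
python3 - <<'E'
from h import *
s=np.load('top.npy',allow_pickle=True).item()
c=s['img'][210:315,180:390,::-1]; cv2.imwrite('pics/crop0.png',cv2.resize(c,None,fx=3.8,fy=3.8,interpolation=cv2.INTER_CUBIC))
P=cloud(s); sub=P[210:315,180:390]; z=sub[...,2]
def rect(name,m,pl):
    n,l,st,ce=cv2.connectedComponentsWithStats(m.astype(np.uint8))
    for i in range(1,n):
        if st[i,4]>25:
            q=sub[l==i][:,:2].astype(np.float32); r=cv2.minAreaRect(q*1000)
            print(name,st[i],np.round(q.mean(0),4),np.round(r,1) if 0 else r, round(float(np.nanmean(sub[l==i][:,2])),4))
for nm,a,b in(('plate',.004,.014),('strip',.048,.062),('endpl',.108,.120),('grips',.088,.100),('books',.1,.125)):
    rect(nm,(z>a)&(z<b),0)
E
```

```text
plate [   8    8  137   56 3017] [0.5218 0.1213] ((515.8925170898438, 108.25949096679688), (284.9241027832031, 101.04206848144531), 85.69187927246094) 0.0083
plate [ 145   21   54   47 1064] [ 0.4853 -0.1076] ((500.5649719238281, -94.9879150390625), (110.42179870605469, 98.5661849975586), 85.4986801147461) 0.008
plate [147  25  18  10 139] [ 0.5298 -0.0582] ((528.4857177734375, -60.85661315917969), (36.25654602050781, 19.461788177490234), 89.1203384399414) 0.008
plate [138  37   4  26  59] [ 0.4852 -0.0272] ((486.50323486328125, -27.301841735839844), (4.946419715881348, 52.65074920654297), 85.57759857177734) 0.0091
strip [112  14  71  10 322] [ 0.5481 -0.0391] ((546.8724365234375, -41.278953552246094), (141.6302490234375, 14.12165355682373), 85.9657974243164) 0.0556
strip [164  30  18   4  40] [ 0.521  -0.0926] ((521.2540283203125, -92.30447387695312), (34.75792694091797, 4.487249374389648), 83.98371124267578) 0.0552
endpl [  33   16   75   82 4187] [0.4734 0.095 ] ((473.5209655761719, 105.315185546875), (130.93190002441406, 145.44688415527344), 85.56751251220703) 0.1143
endpl [141  25   6  50 159] [ 0.4853 -0.0326] ((485.1787109375, -32.6490364074707), (6.077171802520752, 90.51432037353516), 85.74185180664062) 0.1146
grips [166  23  18   5  62] [ 0.5322 -0.0932] ((532.3036499023438, -93.46184539794922), (33.55236053466797, 6.718077659606934), 85.68408966064453) 0.0921
grips [158  47  31  16 157] [ 0.4808 -0.0884] ((475.81365966796875, -88.75308227539062), (57.3915901184082, 26.037986755371094), 85.2243423461914) 0.0947
books [  33   16   75   82 4808] [0.4738 0.099 ] ((473.516357421875, 105.31067657470703), (130.95628356933594, 145.43740844726562), 85.55165100097656) 0.1142
books [141  25   6  50 163] [ 0.4852 -0.0325] ((485.1809997558594, -32.61827850341797), (6.138855934143066, 90.51432037353516), 85.74185180664062) 0.1143
```

View pics/crop0.png

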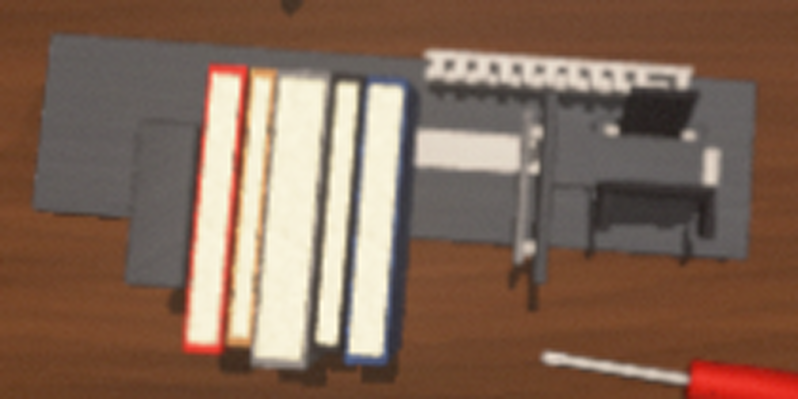

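```bash
python3 -m jog '[[[-50.8,-59.8,5],[0,0,81.1],0],[[-50.8,-59.8,5],[0,0,81.1],0],[[-50.8,-59.8,5],[0,0,81.1],0],[[-50.8,-59.8,5],[0,0,81.1],0],[[-50.8,-59.8,5],[0,0,81.1],0],[[-50.8,-59.8,5],[0,0,81.1],0],[[-50.8,-59.8,5],[0,0,81.1],0],[[-50.8,-59.8,5],[0,0,81.1],0],[[-50.8,-59.8,5],[0,0,81.1],0],[[-50.8,-59.8,5],[0,0,81.1],0],[[-50.8,-59.8,5],[0,0,81.1],0],[[-50.8,-59.8,5],[0,0,81.1],0]]'
```

```text
clock: 1.1
position: [0.3706, 0.1624, 0.2178]
orientation: [3.141, -0.0, 1.491]
wrist_force: [0.9, 0.4, 0.9]
finger_gap: 0.0855
finger_force: 0.0
```

```bash
cat >> h.py <<'E'
O=np.array([.5003,-.0906]); YAW=np.radians(-4.3)
X=np.array([np.cos(YAW),np.sin(YAW)]); Y=np.array([-X[1],X[0]])
def torail(p): return np.r_[(p[:2]-O)@X,(p[:2]-O)@Y,p[2]]*1000
def st():
    from bench import manip
    s=manip.sense(); print('t',round(s['clock'],2),'rail mm',np.round(torail(s['position']),1),'rpy',np.round(np.degrees(s['orientation']),2),'F rail',np.round([s['wrist_force'][:2]@X,s['wrist_force'][:2]@Y,s['wrist_force'][2]],2),'gap',round(s['finger_gap']*1000,1),'ff',s['finger_force'])
    return s
def lever(s):
    P=cloud(s); q=P[200:320,180:400].reshape(-1,3); q=np.c_[(q[:,:2]-O)@X,(q[:,:2]-O)@Y,q[:,2]]*1000
    return q
E
python3 -m jog '[[[-24.2,14.95,1.8],[0,0,-0.3],0],[[-24.2,14.95,1.8],[0,0,-0.3],0],[[-24.2,14.95,1.8],[0,0,-0.3],0],[[-24.2,14.95,1.8],[0,0,-0.3],0],[[-24.2,14.95,1.8],[0,0,-0.3],0],[[-24.2,14.95,1.8],[0,0,-0.3],0],[[-24.2,14.95,1.8],[0,0,-0.3],0],[[-24.2,14.95,1.8],[0,0,-0.3],0],[[-24.2,14.95,1.8],[0,0,-0.3],0],[[-24.2,14.95,1.8],[0,0,-0.3],0]]'
python3 - <<'E'
from h import *
st()
# row face: from saved top cloud, side cloud
for n in('top','side'):
    s=np.load(n+'.npy',allow_pickle=True).item(); P=cloud(s).reshape(-1,3)
    q=np.c_[(P[:,:2]-O)@X,(P[:,:2]-O)@Y,P[:,2]]*1000
    m=(abs(q[:,0]+10)<50)&(q[:,1]>105)&(q[:,1]<175)&(q[:,2]>30)&(q[:,2]<105); print(n,'face y',np.percentile(q[m,1],[5,25,50,75]) if m.any() else 0,m.sum())
    m=(q[:,0]<26)&(q[:,0]>-64)&(q[:,1]>30)&(q[:,1]<90)&(q[:,2]>100); print('endplate',q[m].mean(0),q[m].min(0),q[m].max(0))
    m=(q[:,0]<60)&(q[:,0]>-64)&(abs(q[:,1])<35)&(q[:,2]>90)&(q[:,2]<99); a=q[m]
    for b in(a[a[:,0]<0],a[a[:,0]>0]): 
        if len(b): print('grips',b.mean(0),b.min(0),b.max(0))
E
```

```text
clock: 1.93
position: [0.5008, -0.088, 0.1996]
orientation: [-3.14, -0.001, 1.5]
wrist_force: [0.1, -0.3, 0.6]
finger_gap: 0.0852
finger_force: 0.0
t 1.93 rail mm [  0.3   2.7 199.6] rpy [-1.7992e+02 -4.0000e-02  8.5960e+01] F rail [ 0.13 -0.34  0.64] gap 85.2 ff 0.0
top face y [113.46866893 127.81053361 127.94728573 128.06055772] 157
endplate [-18.59678356  58.91556584 111.73469347] [-63.05742258  53.59181916 100.02656039] [ 25.83441468  69.53877166 117.90336129]
grips [-19.66673055   0.48757102  94.74136615] [-37.77491988 -28.74095553  91.60085216] [-11.55713373  28.60524031  97.80309942]
grips [32.20031483  0.19230663 92.46847939] [ 29.53028725 -16.70836923  90.09693543] [35.0112095  16.32143013 95.07990464]
side face y 0 0
endplate [-19.64126997  62.33556604 108.10278042] [-63.88285997  56.83286194 100.02152311] [ 25.93482197  74.32110784 115.46135656]
grips [-21.14496885  -8.12114639  92.96941964] [-38.07904509 -25.71665866  90.03709889] [-12.47773476  23.03604977  95.14523037]
grips [32.80644844  5.25393256 91.37992751] [ 30.33813081 -12.32093031  90.05664877] [36.02663419 19.81532392 93.42746702]
```

```bash
python3 -m jog '[[[-0.27,-0.03,4],[0,0,-0.2],0],[[-0.27,-0.03,7],[0,0,-0.2],0],[[-0.27,-0.03,9],[0,0,-0.2],0],[[-0.27,-0.03,10.5],[0,0,-0.2],0],[[-0.27,-0.03,11.5],[0,0,-0.2],0],[[-0.27,-0.03,11.9],[0,0,-0.2],0],[[-0.27,-0.03,11.9],[0,0,-0.2],0],[[-0.27,-0.03,11.9],[0,0,-0.2],0]]'
python3 -c "
from h import *
st();save(snap('top'),'t1.png')
i=cv2.imread('pics/t1.png')[190:300,260:440];cv2.imwrite('pics/t1c.png',cv2.resize(i,None,fx=4,fy=4))"
```

```text
clock: 2.6
position: [0.5014, -0.0906, 0.0823]
orientation: [3.14, 0.0, 1.505]
wrist_force: [0.7, 0.1, -0.4]
finger_gap: 0.0853
finger_force: 0.0
t 2.6 rail mm [ 1.1  0.  82.3] rpy [1.7991e+02 2.0000e-02 8.6220e+01] F rail [ 0.74  0.16 -0.4 ] gap 85.3 ff 0.0
```

View pics/t1c.png

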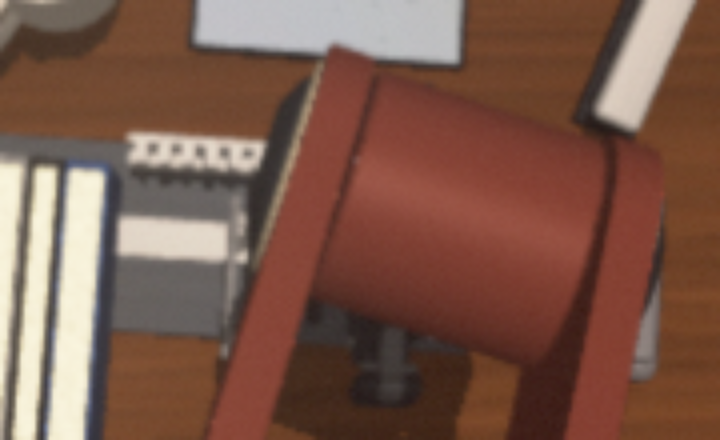

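The arm hides most of the grip in this view. No contact force shows, so I'll trim the pose and squeeze.

```bash
python3 -m jog '[[[0,-0.1,0.1],[0,0,0.5],0],[[0,-0.1,0.1],[0,0,0.5],0.2],[[0,-0.1,0.1],[0,0,0.5],0.35],[[0,-0.1,0.1],[0,0,0.5],0.45],[[0,-0.1,0.1],[0,0,0.5],0.5],[[0,-0.1,0.1],[0,0,0.5],0.55],[[0,-0.1,0.1],[0,0,0.5],0.6],[[0,-0.1,0.1],[0,0,0.5],0.65],[[0,-0.1,0.1],[0,0,0.5],0.7],[[0,-0.1,0.1],[0,0,0.5],0.7],[[0,-0.1,0.1],[0,0,0.5],0.7]]' 25; python3 -c "
from h import *
st()"
```

```text
clock: 3.57
position: [0.5008, -0.0916, 0.0828]
orientation: [3.14, 0.001, 1.495]
wrist_force: [-2.6, 0.2, 11.6]
finger_gap: 0.0375
finger_force: 25.2
t 3.57 rail mm [ 0.6 -0.9 82.8] rpy [1.799e+02 7.000e-02 8.568e+01] F rail [-2.600e+00 -1.000e-02  1.157e+01] gap 37.5 ff 25.17434298992157
```

```bash
python3 -m jog '[[[0.1,0,-0.05],[0,0,0],0.7],[[0.3,0,-0.1],[0,0,0],0.7],[[0.5,0,-0.1],[0,0,0],0.7],[[0.7,0,-0.1],[0,0,0],0.7],[[0.9,0,-0.1],[0,0,0],0.7],[[1.1,0,-0.1],[0,0,0],0.7],[[1.1,0,-0.1],[0,0,0],0.7]]'; python3 -c "
from h import *
st()"
```

```text
clock: 4.15
position: [0.5017, -0.0803, 0.0828]
orientation: [3.139, 0.001, 1.496]
wrist_force: [-0.9, -0.9, 6.4]
finger_gap: 0.0373
finger_force: 25.5
t 4.15 rail mm [ 0.6 10.3 82.8] rpy [1.7987e+02 7.0000e-02 8.5690e+01] F rail [-0.86 -0.96  6.42] gap 37.3 ff 25.530007481575012
```

```bash
python3 -m jog '[[[0.3,0,-0.03],[0,0,0],0.7],[[0.7,0,-0.05],[0,0,0],0.7],[[1.1,0,-0.05],[0,0,0],0.7],[[1.5,0,-0.05],[0,0,0],0.7],[[1.9,0,-0.05],[0,0,0],0.7],[[2.3,0,-0.05],[0,0,0],0.7],[[2.7,0,-0.05],[0,0,0],0.7],[[3.1,0,-0.05],[0,0,0],0.7],[[3.5,0,-0.05],[0,0,0],0.7],[[3.8,0,-0.05],[0,0,0],0.7],[[4,0,-0.05],[0,0,0],0.7],[[4,0,-0.05],[0,0,0],0.7]]'; python3 -c "
from h import *
st()"
```

```text
clock: 5.15
position: [0.5047, -0.0396, 0.0828]
orientation: [3.139, 0.0, 1.496]
wrist_force: [1.4, -0.7, 6.0]
finger_gap: 0.0376
finger_force: 24.9
t 5.15 rail mm [ 0.5 51.1 82.8] rpy [1.7986e+02 1.0000e-02 8.5700e+01] F rail [ 1.44 -0.62  5.96] gap 37.6 ff 24.88362729549408
```

```bash
python3 -m jog '[[[0.1,0,0],[0,0,0],0.7],[[0.2,0,0],[0,0,0],0.7],[[0.3,0,0],[0,0,0],0.7],[[0.4,0,0],[0,0,0],0.7],[[0.5,0,0],[0,0,0],0.7],[[0.5,0,0],[0,0,0],0.7]]'; python3 -c "
from h import *
st()"
python3 -m jog '[[[0.1,0,0],[0,0,0],0.7],[[0.1,0,0],[0,0,0],0.7]]'
python3 -m jog '[[[0.1,0,0],[0,0,0],0.7],[[0.1,0,0],[0,0,0],0.7]]'; python3 -c "
from h import *
st()"
```

```text
clock: 5.65
position: [0.5051, -0.035, 0.0828]
orientation: [3.139, 0.001, 1.496]
wrist_force: [1.6, -1.7, 5.7]
finger_gap: 0.0375
finger_force: 24.9
t 5.65 rail mm [ 0.6 55.8 82.8] rpy [1.7986e+02 3.0000e-02 8.5690e+01] F rail [ 1.7  -1.6   5.74] gap 37.5 ff 24.892351627349854
clock: 5.82
position: [0.5051, -0.0341, 0.0828]
orientation: [3.139, 0.001, 1.496]
wrist_force: [0.9, -1.5, 6.6]
finger_gap: 0.0371
finger_force: 24.9
clock: 5.98
position: [0.5052, -0.0333, 0.0828]
orientation: [3.139, 0.001, 1.496]
wrist_force: [0.8, -3.3, 6.1]
finger_gap: 0.0374
finger_force: 24.9
t 5.98 rail mm [ 0.6 57.5 82.8] rpy [1.7986e+02 7.0000e-02 8.5700e+01] F rail [ 1.05 -3.27  6.09] gap 37.4 ff 24.92184966802597
```

```bash
for i in 1; do python3 -m jog '[[[0.1,0,0],[0,0,0],0.7],[[0.1,0,0],[0,0,0],0.7]]' | grep -E 'pos|wrist'; python3 -m jog '[[[0.05,0,0],[0,0,0],0.7],[[0.05,0,0],[0,0,0],0.7]]'| grep -E 'pos|wrist'; done; python3 -c "
from h import *
st()"
```

```text
position: [0.5052, -0.0327, 0.0828]
wrist_force: [1.1, -5.4, 6.3]
position: [0.5052, -0.0325, 0.0828]
wrist_force: [0.5, -6.1, 5.2]
t 6.32 rail mm [ 0.6 58.3 82.8] rpy [1.7987e+02 1.6000e-01 8.5710e+01] F rail [ 0.94 -6.05  5.18] gap 36.8 ff 24.98585343360901
```

The force rose from about 1.6 N to 6 N over 1.5 mm, so the pad is touching with the lever squeezed. Next I'll let the lever out gently, keeping one finger in the pocket.

```bash
python3 -m jog '[[[0,0,0],[0,0,0],0.5],[[0,0,0],[0,0,0],0.45],[[0,0.25,0],[0,0,0],0.4],[[0,0.45,0],[0,0,0],0.37],[[0,0.65,0],[0,0,0],0.33],[[0,0.8,0],[0,0,0],0.3],[[0,0.9,0],[0,0,0],0.3],[[0,0.9,0],[0,0,0],0.3],[[0,0.9,0],[0,0,0],0.3]]'; python3 -c "
from h import *
st();s=snap('side');save(s,'s1.png');i=cv2.imread('pics/s1.png')[150:330,290:450];cv2.imwrite('pics/s1c.png',cv2.resize(i,None,fx=3.3,fy=3.3))"
```

```text
clock: 7.07
position: [0.5132, -0.0321, 0.0816]
orientation: [-3.141, -0.0, 1.495]
wrist_force: [0.3, 0.0, 0.7]
finger_gap: 0.0597
finger_force: 0.0
t 7.07 rail mm [ 8.5 59.3 81.6] rpy [-1.7997e+02 -1.0000e-02  8.5680e+01] F rail [0.34 0.06 0.66] gap 59.7 ff 0.0
```

View pics/s1c.png

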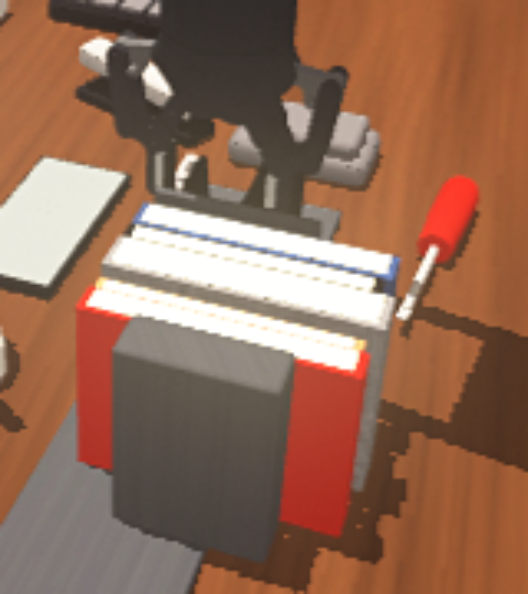

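The side view shows the gripper straddling the stop with clear space and the books untouched. Next I'll feel back for the notch with the finger on the ear.

```bash
python3 -m jog '[[[-0.4,0,0],[0,0,0],0.3],[[-0.8,0,0],[0,0,0],0.3],[[-1.1,0,0],[0,0,0],0.3],[[-1.1,0,0],[0,0,0],0.3]]'|grep -E 'pos|wrist'
python3 -m jog '[[[-0.1,0,0],[0,0,0],0.3],[[-0.1,0,0],[0,0,0],0.3]]'|grep -E 'pos|wrist'
python3 -m jog '[[[-0.1,0,0],[0,0,0],0.3],[[-0.1,0,0],[0,0,0],0.3]]'|grep -E 'pos|wrist'
python3 -m jog '[[[-0.1,0,0],[0,0,0],0.3],[[-0.1,0,0],[0,0,0],0.3]]'|grep -E 'pos|wrist'; python3 -c "
from h import *
st()"
```

```text
position: [0.5124, -0.0438, 0.0818]
wrist_force: [-0.5, 0.2, -0.1]
position: [0.5123, -0.0443, 0.0817]
wrist_force: [-0.6, -0.1, -0.1]
position: [0.5123, -0.0445, 0.0817]
wrist_force: [0.9, 5.0, 1.1]
position: [0.5123, -0.0449, 0.0818]
wrist_force: [0.7, 7.0, 0.9]
t 7.95 rail mm [ 8.5 46.4 81.8] rpy [ 1.800e+02 -1.700e-01  8.564e+01] F rail [0.16 7.07 0.88] gap 59.7 ff 3.425612300634384
```

```bash
python3 -m jog '[[[-0.1,0,0],[0,0,0],0.3],[[-0.1,0,0],[0,0,0],0.3]]'|grep -E 'pos|wrist'
python3 -m jog '[[[-0.1,0,0],[0,0,0],0.3],[[-0.1,0,0],[0,0,0],0.3]]'|grep -E 'pos|wrist'; python3 -c "
from h import *
st()"
```

```text
position: [0.5122, -0.0458, 0.0817]
wrist_force: [1.4, 6.9, 0.5]
position: [0.5121, -0.0469, 0.0817]
wrist_force: [1.8, 6.4, 1.2]
t 8.28 rail mm [ 8.5 44.5 81.7] rpy [-1.800e+02 -1.600e-01  8.566e+01] F rail [1.35 6.53 1.21] gap 59.5 ff 3.336205556988716
```

It is sliding at about 6.5 N with the tongue on a tooth. I'll keep going until it drops.

```bash
python3 -m jog '[[[-0.1,0,0],[0,0,0],0.3],[[-0.1,0,0],[0,0,0],0.3]]'|grep -E 'pos|wrist'
python3 -m jog '[[[-0.1,0,0],[0,0,0],0.3],[[-0.1,0,0],[0,0,0],0.3]]'|grep -E 'pos|wrist'; python3 -c "
from h import *
st()"
```

```text
position: [0.5121, -0.0478, 0.0818]
wrist_force: [-0.5, 7.1, 1.5]
position: [0.512, -0.049, 0.0818]
wrist_force: [-0.6, 6.0, 0.7]
t 8.62 rail mm [ 8.5 42.3 81.8] rpy [-1.800e+02 -1.400e-01  8.566e+01] F rail [-1.05  5.95  0.67] gap 60.1 ff 2.9030417650938034
```

```bash
python3 -m jog '[[[-0.1,0,0],[0,0,0],0.3],[[-0.1,0,0],[0,0,0],0.3]]'|grep -E 'pos|wrist'; python3 -c "
from h import *
st()"
```

```text
position: [0.5119, -0.0508, 0.0817]
wrist_force: [-0.5, 2.9, 0.6]
t 8.78 rail mm [ 8.5 40.6 81.7] rpy [ 1.80e+02 -2.00e-02  8.57e+01] F rail [-0.68  2.87  0.6 ] gap 59.7 ff 1.2538953870534897
```

```bash
python3 -m jog '[[[-0.1,0,0],[0,0,0],0.3],[[-0.1,0,0],[0,0,0],0.3]]'|grep -E 'pos|wrist'; python3 -m jog '[[[-0.1,0,0],[0,0,0],0.3],[[-0.1,0,0],[0,0,0],0.3]]'|grep -E 'pos|wrist'; python3 -c "
from h import *
st()"
```

```text
position: [0.5117, -0.0523, 0.0817]
wrist_force: [0.6, 2.5, 1.0]
position: [0.5117, -0.0527, 0.0818]
wrist_force: [-0.5, 5.0, 0.4]
t 9.12 rail mm [ 8.6 38.6 81.8] rpy [ 1.800e+02 -9.000e-02  8.564e+01] F rail [-0.88  4.94  0.42] gap 59.7 ff 2.574387788772583
```

```bash
python3 -m jog '[[[-0.1,0,0],[0,0,0],0.3],[[-0.1,0,0],[0,0,0],0.3]]'|grep -E 'pos|wrist'; python3 -m jog '[[[-0.05,0,0],[0,0,0],0.3],[[-0.05,0,0],[0,0,0],0.3]]'|grep -E 'pos|wrist'
```

```text
position: [0.5117, -0.0529, 0.0817]
wrist_force: [1.1, 7.8, 1.6]
position: [0.5117, -0.0529, 0.0818]
wrist_force: [1.2, 9.6, 0.8]
```

The catch is blocked against a notch wall, so it is locked. Backing off and lifting away now.

```bash
python3 -m jog '[[[0.5,0,0],[0,0,0],0.3],[[1.1,0,0],[0,0,0],0.25],[[1.1,0,0],[0,0,0],0.2],[[1.1,0,-1],[0,0,0],0.2],[[1.1,0,-3],[0,0,0],0.2],[[1.1,0,-6],[0,0,0],0.2],[[1.1,0,-10],[0,0,0],0.2],[[1.1,0,-14],[0,0,0],0.2],[[1.1,0,-17],[0,0,0],0.2]]'
python3 -m jog '[[[-4,-4,-4],[0,0,0],0.2],[[-8,-8,-8],[0,0,0],0.2],[[-12,-12,-8],[0,0,0],0.2],[[-16,-16,-8],[0,0,0],0.2],[[-20,-18,-8],[0,0,0],0.2],[[-24,-18,-8],[0,0,0],0.2],[[-26,-18,-8],[0,0,0],0.2],[[-26,-18,-8],[0,0,0],0.2]]'
python3 - <<'E'
from h import *
st(); s=snap('top'); save(s,'t2.png'); np.save('top2.npy',s,allow_pickle=True)
i=cv2.imread('pics/t2.png')[200:315,220:400];cv2.imwrite('pics/t2c.png',cv2.resize(i,None,fx=4,fy=4))
P=cloud(s).reshape(-1,3); q=np.c_[(P[:,:2]-O)@X,(P[:,:2]-O)@Y,P[:,2]]*1000
m=(q[:,0]<26)&(q[:,0]>-64)&(q[:,1]>80)&(q[:,1]<124)&(q[:,2]>110); print('endplate',q[m].mean(0),m.sum())
m=(q[:,0]<60)&(q[:,0]>10)&(q[:,1]>20)&(q[:,1]<80)&(q[:,2]>89)&(q[:,2]<99); print('lever',q[m].mean(0),q[m].min(0),q[m].max(0))
E
```

```text
clock: 10.2
position: [0.513, -0.0443, 0.2564]
orientation: [3.137, 0.001, 1.495]
wrist_force: [0.7, -0.4, 0.4]
finger_gap: 0.0684
finger_force: 0.0
clock: 10.87
position: [0.3144, -0.2845, 0.3329]
orientation: [3.14, 0.003, 1.495]
wrist_force: [1.0, 0.4, 0.0]
finger_gap: 0.0686
finger_force: 0.0
t 10.87 rail mm [-170.8 -207.3  332.9] rpy [1.799e+02 1.600e-01 8.565e+01] F rail [1.   0.45 0.04] gap 68.6 ff 0.0
endplate [-18.76906659 106.76144867 114.62099803] 157
lever [32.12037391 50.44823746 92.34309531] [28.99513136 33.32455752 89.15578273] [35.27271414 66.63618957 95.83334045]
```

View pics/t2c.png

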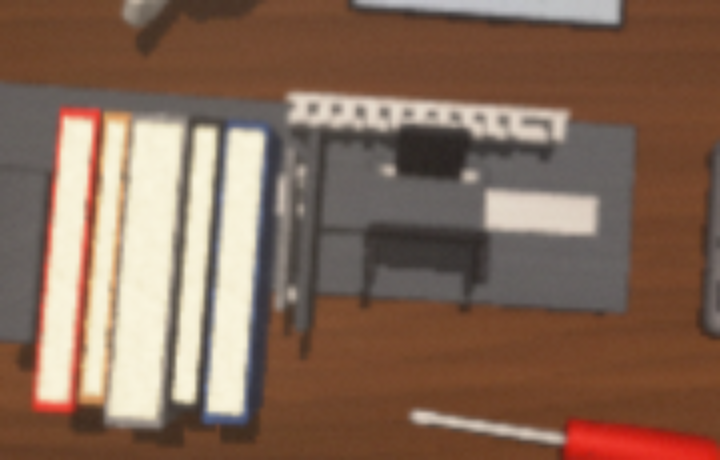

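The stop sits at y of about 50 mm, about 8 mm short of the books. The lever leans out at x = 32.1 mm, the same as when it was locked at the start. Handing in.

```bash
python3 -c "
from bench import ticket
print(ticket.hand_in())"
```

```text
the job is handed in; nothing more can be done
None
```

The stop is locked in a notch about 8 mm short of the books, after a gentle touch with the lever held squeezed; the job is handed in, but no verdict came back.

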